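# Span adjustment of a laboratory balance with its recessed button

## Task

Start the span adjustment of the lab balance: stand the largest of the three steel knob weights upright in the middle of the weighing pan (set it down, do not drop it) and let go of it, then take the adjusting pin from the tool stand, reach it down through the small round opening in the top of the balance and press the recessed button fully down with it, firmly but without forcing it. Finish while holding: keep the pin in the gripper and the button down, with the weight still on the pan. Leave the other two weights, the brush and the spatula where they are.

Things in the scene. Friction and masses are not known exactly. Their poses are not given: they have to be found in the camera images.
- balance: White precision balance, 300 (x) by 205 mm (y), fixed. Origin: centre of its underside, on the bench; +x to its rear; the front (-x) is a sloping console with display and keys. Flat top deck 62 mm above the bench from x = -60 to +150 mm, console sloping to 35 mm at x = -150. The deck's front corner at -y has the round opening, the one at +y a round spirit level (not an opening).
- pan (a point): Centre of the upper face of the round flat steel weighing pan, diameter 150 mm, 74 mm above the bench; 45 mm towards +x from the balance's origin.
- hole (a point): Centre of the mouth of the round opening in the deck, level with the deck (62 mm above the bench), at x = -40, y = -80 mm in the balance's frame. Vertical hole of 12 mm diameter, its mouth chamfered by 2 mm. The grey button lies in it, its face 15 mm below the mouth.
- adjust_button (a joint): How far the recessed button is pressed, in m: 0 released, 0.004 fully down on its stop. It moves straight down, springs back, and takes about 2 N to start and 4.2 N to be held fully down; beyond that it is rigid.
- weight_l_mid (a point): The largest of three similar steel knob weights (500 g): cylinder 38 mm in diameter and 47 mm high, above it a neck of 16 mm (8 mm high) and a knob of 24 mm diameter (12 mm high), 67 mm in all. This point is its centre, 33.5 mm above its underside; z along its axis. It stands upright on the mat.
- weight_m_mid (a point): The middle weight (200 g, 28 mm in diameter, 50 mm high), not to be used; point at half its height.
- weight_s_mid (a point): The smallest weight (100 g, 22 mm in diameter, 41 mm high), not to be used; point at half its height.
- mat: Black rubber mat, 230 (x) by 110 (y) by 3 mm, fixed flat on the bench beside the balance, left or right of it; origin under its centre. The three weights stand on it in a row along its x axis, about 65 mm apart, in any order.
- stand: Grey plastic tool stand, 160 (x) by 46 (y) by 62 mm high, fixed on the bench on the other side of the balance; origin under its centre. Three vertical holes in its top, in a row along its x axis, 50 mm apart, hold pin, brush and spatula in any order, each with a 5 mm shank 50 mm long in a 7 mm hole and its shoulder resting on the stand's top.
- pin_mid (a point): Adjusting pin (about 50 g): plain straight aluminium handle 14 mm in diameter, 80 mm long (top 6 mm: 16 mm diameter), below it a steel shank 5 mm in diameter, 50 mm long, drawn straight up out of the stand. This point is the handle's centre, 40 mm above its shoulder (102 mm above the bench in the stand), 90 mm above its tip; z along its axis, up.
- pin_tip (a point): Lower end of the pin's steel shank, on its axis; z along the axis, up.
- brush_mid (a point): Balance brush with a wooden handle and a wide dark tuft at the top, 92 mm tall above the stand; point on its axis, 45 mm above the stand's top. Not to be moved.
- spatula_mid (a point): Thin steel micro spatula with a flat blade at the top, 100 mm tall above the stand; point on its axis, 45 mm above the stand's top. Not to be moved.
Not all that is in view belongs to the job. Leave any purple look-alike of the part that bears pin_mid alone.

How it is judged:
By the outcome, as a careful person would: the job done as asked, in the order asked, and still so for the second after the job is handed in, while the arm keeps its last pose, push and grip.
It also fails if it takes over 69 s, if anything falls off the work surface, if the arm or the gripper's body presses on something with over 40 N, if the wrist force passes 120 N, or if a joint passes its speed limit or range.

## Robot

A 6-joint arm with a two-finger parallel gripper is mounted at the origin on the work surface. World frame = base frame: x ahead of the robot, y to its left, z up, the work surface at z = 0. Lengths are in m, angles in degrees, forces in N, time in s.
With the tool pointing down it reaches from about 0.3 to 0.825 m from the base axis. Payload 5.4 kg.
Tool frame: the origin (TCP) lies at the very end of the fingers, on their centre line; the grasp point (between the pads) lies 19 mm behind it; z points along the fingers, y is the direction in which the jaws open and shut (so a half turn about z gives the same grasp; the last joint's range is limited). The gripper opens to 92 mm and grips with 3 to 60 N. Pads are 20 mm wide; open, the fingers measure 128 mm over their backs; the gripper's body (75 mm by 189 mm) begins 69 mm behind the grasp point.
Start: joints at [-81.767, 9.076, 91.501, -0, 79.423, -12.038], TCP at [0.199, -0.539, 0.215] pointing down, gripper open.
Joint ranges: [-166.64, 166.64], [-54.1, 131.32], [10.49, 154.53], [-73.88, 253.88], [9.74, 151.15], [-171.62, 171.62]. Speed limits (degrees/s): [147.25, 147.25, 180, 180, 180, 180].

## Interface

Orientations are given as a 3x3 rotation matrix whose columns are the frame's x, y, z axes.
In Python, from rig import get_obs, viewer, finish_job gives the robot as it stands.
- The arm moves only by the tool drive_tool, never from a script. Its argument "steps" is a list of rows, each an object with "dp": the shift along the tool's x, y, z in cm, a list of three; "rotation": the turn, a rotation vector about the tool's x, y, z in degrees, a list of three. In form: [{"dp": [x, y, z], "rotation": [rx, ry, rz]}, ...]. A call has 1 to 12 rows; each row shifts and turns the commanded pose from where the row before left it, along the tool's axes as they then stand; what a row does not reach is not made up. A row lasts 1/8 s, in which the tool goes at most 62.5 mm and 10.7 degrees, less where a joint would pass 70% of its speed; a pose out of reach is approached as far as the arm can. A call is refused whole if a number of a shift passes 6.25 or a number of a turn 10.7, either way. A call with a gripper value outside its range is refused whole. "hand" is the closure in counts, from 0 (fully open) to 255 (shut), set as the call begins (left out, the last holds). The fingers move at their own pace and stop on an object; "squeeze" is the grip in N (left out, the last holds). Time passes only in rows, so rows that do not move let the fingers close. It gives the time, the measured TCP pose, the force and the opening at its end, in the units of the state.
- get_obs(): the state, without advancing time (a new reading comes with each control period).
- viewer.get_image(name): name is "scene" or "top" or "wrist"; returns a dict with "color" (384x512x3 uint8, red, green, blue), "intrinsics" (3x3 intrinsics, pixels), "rvec" (rotation vector, rad) and "tvec" (3), from world to camera coordinates, as OpenCV has them. Camera axes: x right, y down, z forward; pixel columns grow to the right and rows downward; lengths in m; the calibration is good to about 2 mm. A picture is of the moment at which its call begins. There is no depth.
- finish_job(): hands the job in, once; it reports no verdict.
The state is a dict: "time": time; "joints": joint angles; "dq": joint speeds; "tau": joint torques, N m; "ee_pos": TCP position; "ee_rot": TCP orientation; "wrist_force": force on the tool from outside, world axes, zero at the start; "torque": the same for the moment, N m; "grip_width": opening from 0.0 (shut) to 1.0 (fully open).
Only numpy, scipy, OpenCV 4.12 (cv2) and the standard library are available. Lean on these libraries where they do the work, as an engineer would, in place of code of your own. Each camera call takes 0.05 s, during which the arm holds its last target.

## Working session

There is one attempt and no reset: what is moved stays moved. The work goes in short steps, Python scripts to look and compute and a tool call to move; the robot and the scene stay as the last step left them, time stands still between calls to the robot, and variables do not carry over. Pictures are saved under pics/ and viewed, and the job is handed in when it is done.

Besides the shell and the picture viewer there is one more tool, called after ">>>" by a JSON object that holds its "op" and its "data". drive_tool: Moves the arm, as the interface text tells. Its arguments: {"type":"object","properties":{"steps":{"type":"array"},"hand":{"type":"number"},"squeeze":{"type":"number"}},"required":["steps"]}

```bash
mkdir -p pics; ls; cat > h.py <<'E'
import numpy as np, cv2, json
from rig import get_obs, viewer, finish_job
def grab(n,tag):
    d=viewer.get_image(n); im=d['color'][:,:,::-1].copy()
    cv2.imwrite(f'pics/{tag}.png',im)
    np.savez(f'pics/{tag}.npz',K=d['intrinsics'],r=d['rvec'],t=d['tvec'],im=im)
    return d
def ray(tag,u,v):
    z=np.load(f'pics/{tag}.npz');R=cv2.Rodrigues(z['r'])[0];t=z['t'].reshape(3)
    d=R.T@np.linalg.inv(z['K'])@np.array([u,v,1.]);return -R.T@t,d
def atz(tag,u,v,h):
    c,d=ray(tag,u,v);return c+d*(h-c[2])/d[2]
def proj(tag,P):
    z=np.load(f'pics/{tag}.npz');return cv2.projectPoints(np.array(P,float).reshape(-1,1,3),z['r'],z['t'],z['K'],None)[0].reshape(-1,2)
def crop(tag,x0,y0,x1,y1,s,out):
    im=np.load(f'pics/{tag}.npz')['im'][y0:y1,x0:x1]
    cv2.imwrite(f'pics/{out}.png',cv2.resize(im,None,fx=s,fy=s,interpolation=cv2.INTER_CUBIC))
E
python3 - <<'E'
from h import *
for n in('scene','top','wrist'):
    d=grab(n,n+'0');R=cv2.Rodrigues(d['rvec'])[0];print(n,-R.T@np.ravel(d['tvec']),d['intrinsics'][0])
print(get_obs())
E
```

```text
pics
scene [1.2573592  0.70820143 0.80743749] [495.08236327   0.         255.7516259 ]
top [0.36251433 0.00849563 1.09298366] [388.82161015   0.         256.32342743]
wrist [ 0.26322411 -0.51486905  0.38514946] [278.49699235   0.         249.40006822]
{'time': 0.15, 'joints': array([-8.17662627e+01,  9.10462833e+00,  9.15530481e+01, -7.86116166e-05,
        7.94230806e+01, -1.20381723e+01]), 'dq': array([ 0.04954038, -0.16319847, -0.1623245 ,  0.04570634, -0.07716979,
        0.01760836]), 'tau': array([ 4.96991470e-04, -3.85919631e+01, -3.22431493e+01,  7.01940665e-02,
        3.50242539e-02, -7.93138270e-05]), 'ee_pos': array([ 0.19913196, -0.53892066,  0.21386473]), 'ee_rot': array([[ 9.38058856e-01,  3.46475889e-01, -2.03188334e-04],
       [ 3.46475825e-01, -9.38057865e-01,  1.39475434e-03],
       [ 2.92646337e-04, -1.37876151e-03, -9.99999007e-01]]), 'wrist_force': array([-0.73355048, -0.99983645,  0.23148899]), 'torque': array([ 0.02378936, -0.02948248,  0.0121621 ]), 'grip_width': 1.0040160926072568}
```

View pics/scene0.png

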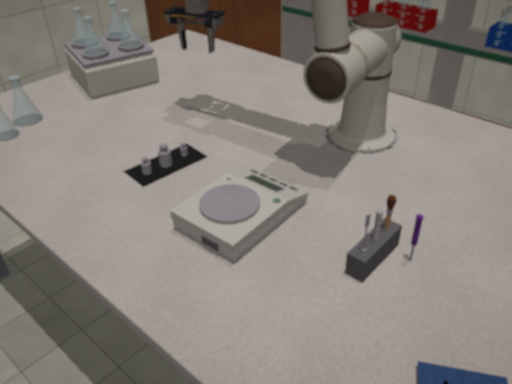

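View pics/top0.png

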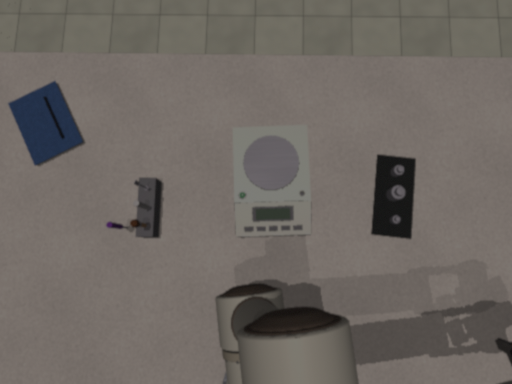

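View pics/wrist0.png

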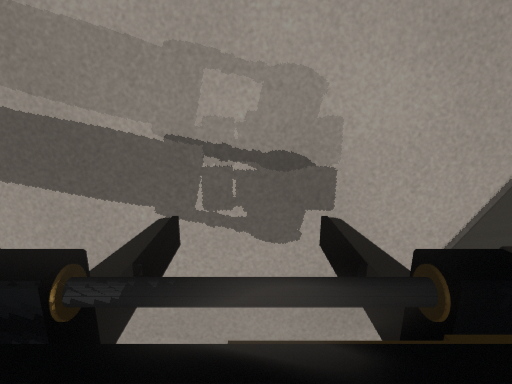

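```bash
python3 - <<'E'
from h import *
crop('top0',225,115,325,245,6,'a'); crop('top0',360,145,430,245,6,'b'); crop('top0',95,165,175,245,7,'c'); crop('scene0',330,180,440,290,6,'d'); crop('scene0',115,130,315,270,4,'e')
E
```

```text
(no output)
```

View pics/a.png

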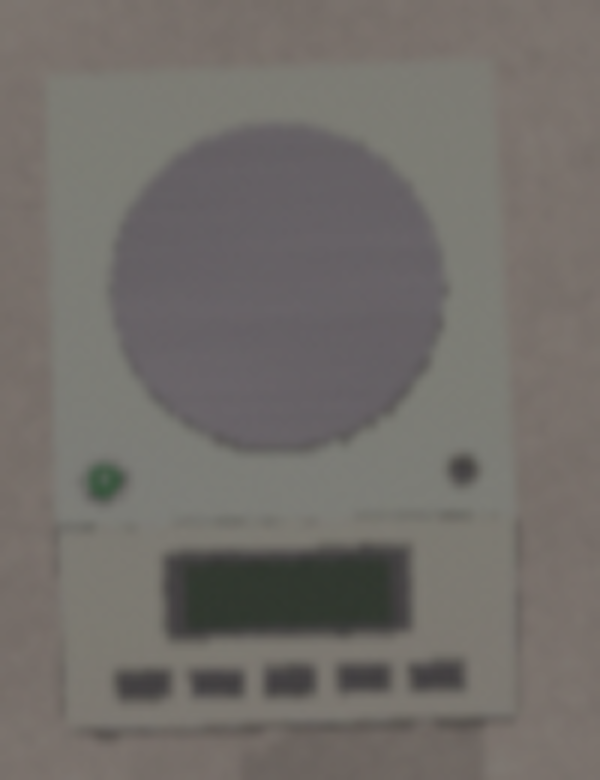

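View pics/b.png

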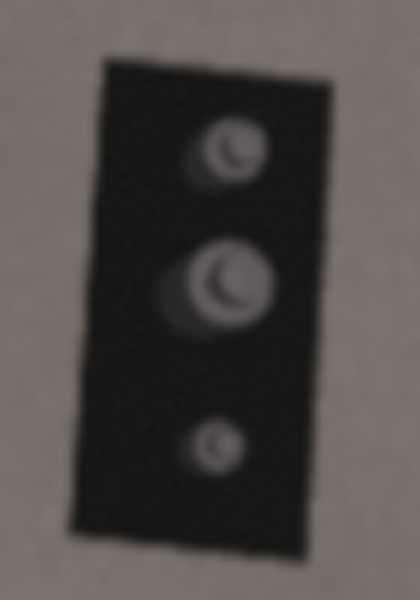

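View pics/c.png

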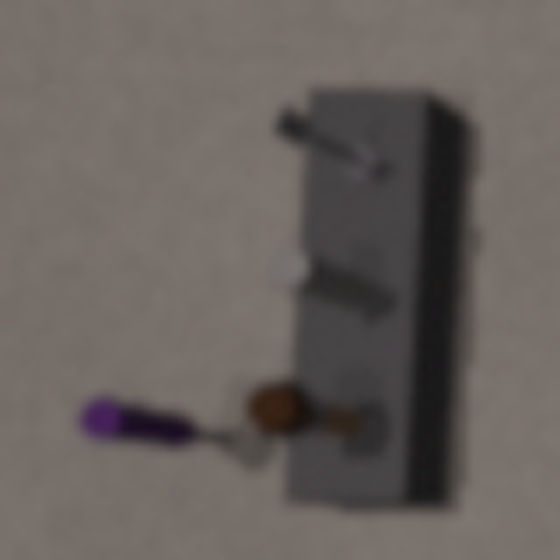

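View pics/d.png

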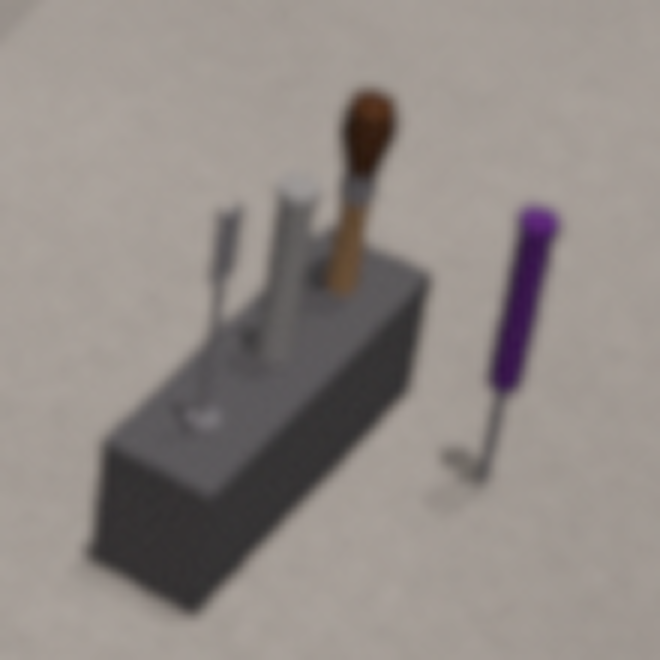

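View pics/e.png

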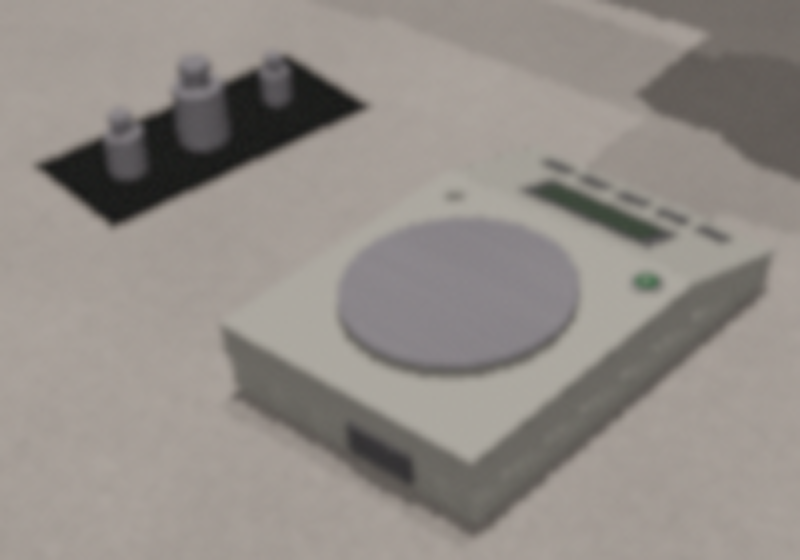

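```bash
python3 - <<'E'
from h import *
def px(x0,y0,s,x,y): return x0+(x+.5)/s-.5, y0+(y+.5)/s-.5
def tri(u1,t1,u2,t2):
    A=[];b=[]
    c1,d1=ray(t1,*u1);c2,d2=ray(t2,*u2)
    s=np.linalg.lstsq(np.c_[d1,-d2],c2-c1,rcond=None)[0]
    return c1+s[0]*d1, c2+s[1]*d2
a=lambda x,y:px(225,115,6,x,y); b=lambda x,y:px(360,145,6,x,y); c=lambda x,y:px(95,165,7,x,y); d=lambda x,y:px(330,180,6,x,y); e=lambda x,y:px(115,130,4,x,y)
print('pan',atz('top0',*a(278,288),.074),'scene',atz('scene0',*e(459,292),.074))
print('hole',atz('top0',*a(463,470),.062),'scene',atz('scene0',*e(455,196),.062))
print('level',atz('top0',*a(104,481),.062),'scene',atz('scene0',*e(647,282),.062))
for p in [(45,80),(495,65),(515,518),(58,525)]: print('corner',atz('top0',*a(*p),.062))
print('L shoulder',atz('top0',*b(231,283),.050),'knob',atz('top0',*b(239,279),.070),'scene knob',atz('scene0',*e(194,65),.070))
print('M top', atz('top0',*b(238,149),.053),'S', atz('top0',*b(222,445),.044))
for p in [(105,58),(332,83),(305,560),(70,533)]: print('matc',atz('top0',*b(*p),.003))
print('pin top',atz('top0',*c(292,268),.142),atz('scene0',*d(298,187),.142),tri(c(292,268),'top0',d(298,187),'scene0'))
print('pin shoulder',atz('top0',*c(375,303),.062),atz('scene0',*d(272,357),.062))
print('spat',atz('top0',*c(376,165),.062),atz('scene0',*d(201,417),.062))
print('brush',atz('top0',*c(362,424),.062),atz('scene0',*d(340,290),.062))
for p in [(310,90),(430,95),(405,505),(285,500)]: print('standc',atz('top0',*c(*p),.062))
print('purple top',tri(c(105,418),'top0',d(538,220),'scene0'))
E
```

```text
pan [ 0.59679518 -0.00292615  0.074     ] scene [0.60483971 0.004368   0.074     ]
hole [ 0.51801497 -0.08689225  0.062     ] scene [ 0.52179693 -0.08270996  0.062     ]
level [0.50985957 0.07312175 0.062     ] scene [0.51078322 0.07452398 0.062     ]
corner [0.69549391 0.10567129 0.062     ]
corner [ 0.70594658 -0.1006177   0.062     ]
corner [ 0.49692187 -0.11002876  0.062     ]
corner [0.48964193 0.09307057 0.062     ]
L shoulder [ 0.52814842 -0.34667132  0.05      ] knob [ 0.52682394 -0.34341427  0.07      ] scene knob [ 0.53446518 -0.33719808  0.07      ]
M top [ 0.58897679 -0.35085353  0.053     ] S [ 0.45581196 -0.34225586  0.044     ]
matc [ 0.64301978 -0.30675339  0.003     ]
matc [ 0.63270555 -0.41350604  0.003     ]
matc [ 0.40730235 -0.39208532  0.003     ]
matc [ 0.41727873 -0.28497259  0.003     ]
pin top [0.47287623 0.32972072 0.142     ] [0.47651975 0.33376137 0.142     ] (array([0.47329078, 0.33092734, 0.13842781]), array([0.47261821, 0.33189045, 0.13867508]))
pin shoulder [0.46933323 0.323757   0.062     ] [0.47718496 0.33435068 0.062     ]
spat [0.52282796 0.32696933 0.062     ] [0.52213277 0.33213327 0.062     ]
brush [0.4230326  0.32562273 0.062     ] [0.42722548 0.33371734 0.062     ]
standc [0.55177379 0.35472517 0.062     ]
standc [0.55069425 0.30775451 0.062     ]
standc [0.39283521 0.3071659  0.062     ]
standc [0.39369136 0.35303068 0.062     ]
purple top (array([0.41941444, 0.39863986, 0.12583339]), array([0.41884708, 0.39949409, 0.1261446 ]))
```

```bash
cat >> h.py <<'E'
from scipy.spatial.transform import Rotation as Rn
def plan(pos,yaw,n,prt=True):
    o=get_obs();p=o['ee_pos'];R=o['ee_rot'];cy,sy=np.cos(np.radians(yaw)),np.sin(np.radians(yaw))
    Rt=np.array([[cy,sy,0],[sy,-cy,0],[0,0,-1.]])
    rv=Rn.from_matrix(R.T@Rt).as_rotvec(degrees=True)
    dw=(np.array(pos)-p)/n*100
    print('t',o['time'],'pos',p.round(4),'F',np.round(o['wrist_force'],2),'grip',round(o['grip_width'],3))
    Rc=R
    for i in range(n):
        print(np.round(Rc.T@dw,2).tolist(),np.round(rv/n,2).tolist()); Rc=Rc@Rn.from_rotvec(rv/n,degrees=True).as_matrix()
E
python3 - <<'E'
from h import *
plan([.53,-.342,.20],-5.5,8)
E
```

```text
t 0.15 pos [ 0.1991 -0.5389  0.2139] F [-0.73 -1.    0.23] grip 1.004
[4.73, -0.88, 0.18] [-0.01, 0.0, 3.22]
[4.68, -1.14, 0.18] [-0.01, 0.0, 3.22]
[4.6, -1.4, 0.18] [-0.01, 0.0, 3.22]
[4.52, -1.66, 0.18] [-0.01, 0.0, 3.22]
[4.42, -1.91, 0.17] [-0.01, 0.0, 3.22]
[4.3, -2.15, 0.17] [-0.01, 0.0, 3.22]
[4.18, -2.39, 0.17] [-0.01, 0.0, 3.22]
[4.03, -2.62, 0.17] [-0.01, 0.0, 3.22]
```

Things that could be mistaken for my targets (pixels in the top view):
- **Weights:** (399,170) is the middle one, (398,192) the largest and (396,219) the smallest. I choose (398,192): it is widest and tallest in crops b and e.
- **Pins:** the grey handle is at (136,204), the purple look-alike at (110,225), the brush at (135,223) and the spatula at (136,183). I choose the grey handle.
- **Round features on the deck:** the hole is at (302,193) and the green spirit level at (242,195).

>>> {"op": "drive_tool", "data": {"steps": [{"dp": [4.7, -0.9, 0.2], "rotation": [0, 0, 3.2]}, {"dp": [4.7, -1.1, 0.2], "rotation": [0, 0, 3.2]}, {"dp": [4.6, -1.4, 0.2], "rotation": [0, 0, 3.2]}, {"dp": [4.5, -1.7, 0.2], "rotation": [0, 0, 3.2]}, {"dp": [4.4, -1.9, 0.2], "rotation": [0, 0, 3.2]}, {"dp": [4.3, -2.2, 0.2], "rotation": [0, 0, 3.2]}, {"dp": [4.2, -2.4, 0.1], "rotation": [0, 0, 3.2]}, {"dp": [4.0, -2.6, 0.1], "rotation": [0, 0, 3.3]}, {"dp": [0, 0, 0], "rotation": [0, 0, 0]}, {"dp": [0, 0, 0], "rotation": [0, 0, 0]}], "hand": 0, "squeeze": 30}}

```text
time: 1.4
ee_pos: [0.5286, -0.3418, 0.2002]
ee_rot: [[0.996, -0.094, -0.001], [-0.094, -0.996, 0.0], [-0.001, -0.0, -1.0]]
wrist_force: [-0.4, -0.3, 0.5]
grip_width: 1.004
```

```bash
python3 - <<'E'
from h import *
grab('wrist','w1'); plan([.53,-.342,.20],-5.5,1)
print(proj('w1',[[.53,-.342,.07],[.53,-.342,.05]]))
E
```

```text
t 1.45 pos [ 0.5283 -0.3422  0.2003] F [ 0.   -0.7  -0.68] grip 1.0
[0.17, -0.04, 0.03] [-0.0, 0.05, 0.04]
[[249.70781794 184.46774823]
 [249.67402473 180.78570792]]
```

View pics/w1.png

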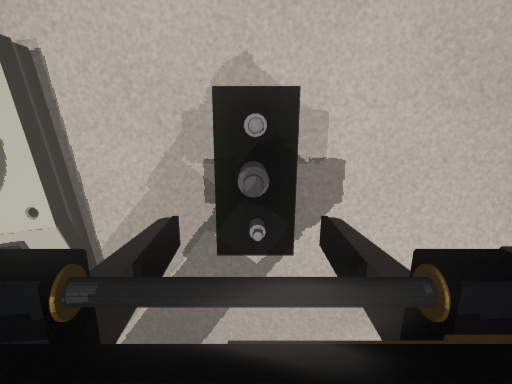

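```bash
python3 - <<'E'
from h import *
crop('w1',200,80,310,260,3.3,'w1a');crop('w1',225,155,285,245,6,'w1c'); z=np.load('pics/w1.npz');print(z['K'],cv2.Rodrigues(z['r'])[0])
E
```

```text
[[278.49699235   0.         249.40006822]
 [  0.         278.49699235 192.35380885]
 [  0.           0.           1.        ]] [[-9.25451723e-02 -9.95708063e-01  9.19198532e-04]
 [-9.65501211e-01  8.99632118e-02  2.44364549e-01]
 [-2.43398446e-01  2.17272720e-02 -9.69683001e-01]]
```

View pics/w1c.png

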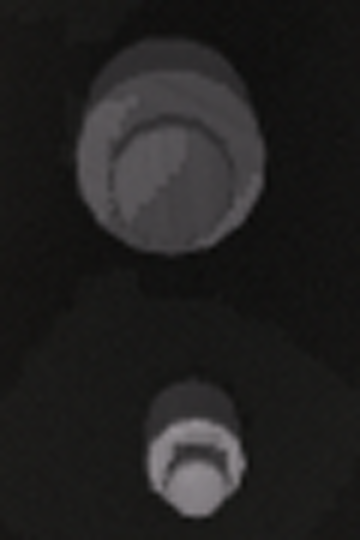

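```bash
python3 - <<'E'
from h import *
print(atz('w1',253.25,185.4,.07),atz('w1',253.1,181.6,.05))
# check hand-eye: does the gripper-centre axis project consistent?
print(proj('w1',[[.5283,-.3422,.2003],[.5283,-.3422,.05]]))
# mat check
for u,v in [(212,86),(300,86),(293,255),(217,255)]: print(atz('w1',u,v,.003))
print('hole',atz('w1',32.5,212.5,.062))
plan([.5275,-.3460,.10],-5.5,4)
E
```

```text
[ 0.52858091 -0.34581536  0.07      ] [ 0.52864972 -0.34593158  0.05      ]
[[250.64546133 230.02046984]
 [249.9758631  182.17625336]]
[ 0.64447883 -0.3056098   0.003     ]
[ 0.63435294 -0.4146847   0.003     ]
[ 0.40531691 -0.39348235  0.003     ]
[ 0.41554248 -0.28401596  0.003     ]
hole [ 0.51838921 -0.08648406  0.062     ]
t 1.45 pos [ 0.5283 -0.3422  0.2003] F [ 0.   -0.7  -0.68] grip 1.0
[-0.01, 0.1, 2.51] [-0.0, 0.01, 0.01]
[-0.01, 0.1, 2.51] [-0.0, 0.01, 0.01]
[-0.01, 0.1, 2.51] [-0.0, 0.01, 0.01]
[-0.01, 0.1, 2.51] [-0.0, 0.01, 0.01]
```

>>> {"op": "drive_tool", "data": {"steps": [{"dp": [0, 0.2, 3], "rotation": [0, 0, 0]}, {"dp": [0, 0.2, 4], "rotation": [0, 0, 0]}, {"dp": [0, 0, 4], "rotation": [0, 0, 0]}, {"dp": [0, 0, 3.6], "rotation": [0, 0, 0]}, {"dp": [0, 0, 2.5], "rotation": [0, 0, 0]}, {"dp": [0, 0, 1.5], "rotation": [0, 0, 0]}, {"dp": [0, 0, 0], "rotation": [0, 0, 0]}, {"dp": [0, 0, 0], "rotation": [0, 0, 0]}]}}

```text
time: 2.45
ee_pos: [0.5293, -0.3467, 0.0161]
ee_rot: [[0.995, -0.095, 0.002], [-0.095, -0.995, -0.002], [0.002, 0.002, -1.0]]
wrist_force: [-0.8, -0.1, -0.0]
grip_width: 0.998
```

Good. Closing.

>>> {"op": "drive_tool", "data": {"steps": [{"dp": [0, 0, 0], "rotation": [0, 0, 0]}, {"dp": [0, 0, 0], "rotation": [0, 0, 0]}, {"dp": [0, 0, 0], "rotation": [0, 0, 0]}, {"dp": [0, 0, 0], "rotation": [0, 0, 0]}, {"dp": [0, 0, 0], "rotation": [0, 0, 0]}, {"dp": [0, 0, 0], "rotation": [0, 0, 0]}], "hand": 255, "squeeze": 30}}

```text
time: 3.2
ee_pos: [0.5287, -0.3458, 0.0146]
ee_rot: [[0.996, -0.095, 0.0], [-0.095, -0.996, -0.0], [0.0, 0.0, -1.0]]
wrist_force: [-0.7, -0.6, 0.3]
grip_width: 0.409
```

>>> {"op": "drive_tool", "data": {"steps": [{"dp": [0, 0, -1], "rotation": [0, 0, 0]}, {"dp": [0, 0, -2.5], "rotation": [0, 0, 0]}, {"dp": [0, 0, -4], "rotation": [0, 0, 0]}, {"dp": [0, 0, -3.5], "rotation": [0, 0, 0]}, {"dp": [0, 0, -1.5], "rotation": [0, 0, 0]}, {"dp": [0, 0, 0], "rotation": [0, 0, 0]}]}}

```text
time: 3.95
ee_pos: [0.5289, -0.3458, 0.14]
ee_rot: [[0.996, -0.095, 0.001], [-0.095, -0.996, -0.001], [0.001, 0.001, -1.0]]
wrist_force: [0.0, -0.2, -5.6]
grip_width: 0.406
```

```bash
python3 - <<'E'
from h import *
plan([.598,-.003,.135],-5.5,10)
E
```

```text
t 3.95 pos [ 0.5289 -0.3458  0.14  ] F [ 0.01 -0.17 -5.62] grip 0.406
[0.36, -3.48, 0.05] [0.0, -0.0, 0.01]
[0.36, -3.48, 0.05] [0.0, -0.0, 0.01]
[0.36, -3.48, 0.05] [0.0, -0.0, 0.01]
[0.36, -3.48, 0.05] [0.0, -0.0, 0.01]
[0.36, -3.48, 0.05] [0.0, -0.0, 0.01]
[0.36, -3.48, 0.05] [0.0, -0.0, 0.01]
[0.36, -3.48, 0.05] [0.0, -0.0, 0.01]
[0.36, -3.48, 0.05] [0.0, -0.0, 0.01]
[0.36, -3.48, 0.05] [0.0, -0.0, 0.01]
[0.36, -3.48, 0.05] [0.0, -0.0, 0.01]
```

>>> {"op": "drive_tool", "data": {"steps": [{"dp": [0.1, -1.5, 0], "rotation": [0, 0, 0]}, {"dp": [0.3, -3, 0], "rotation": [0, 0, 0]}, {"dp": [0.4, -3.9, 0], "rotation": [0, 0, 0]}, {"dp": [0.4, -4, 0], "rotation": [0, 0, 0]}, {"dp": [0.4, -4, 0], "rotation": [0, 0, 0]}, {"dp": [0.5, -4, 0], "rotation": [0, 0, 0]}, {"dp": [0.5, -4, 0], "rotation": [0, 0, 0]}, {"dp": [0.4, -4, 0], "rotation": [0, 0, 0]}, {"dp": [0.3, -3.2, 0], "rotation": [0, 0, 0]}, {"dp": [0.2, -2, 0], "rotation": [0, 0, 0]}, {"dp": [0.1, -1.2, 0], "rotation": [0, 0, 0]}, {"dp": [0, 0, 0], "rotation": [0, 0, 0]}]}}

```text
time: 5.45
ee_pos: [0.5973, -0.0024, 0.1392]
ee_rot: [[0.996, -0.094, -0.001], [-0.094, -0.996, -0.0], [-0.001, 0.0, -1.0]]
wrist_force: [0.3, -0.5, -4.7]
grip_width: 0.409
```

```bash
python3 - <<'E'
from h import *
grab('wrist','w2'); plan([.598,-.003,.0857],-5.5,1)
E
```

```text
t 5.5 pos [ 0.5973 -0.0031  0.1393] F [-0.76 -0.43 -5.29] grip 0.409
[0.07, -0.02, 5.36] [0.03, 0.03, 0.06]
```

View pics/w2.png

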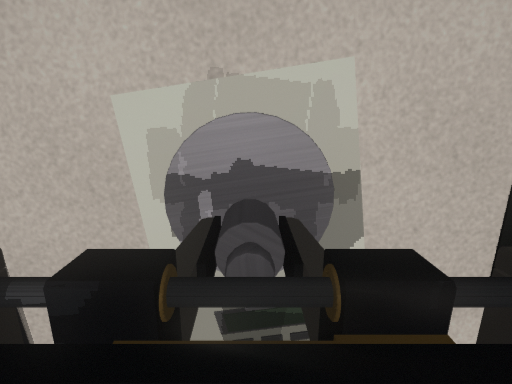

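```bash
python3 - <<'E'
from h import *
th=np.linspace(0,2*np.pi,720);c=proj('w2',np.c_[.5985+.075*np.cos(th),-.003+.075*np.sin(th),0*th+.074])
print(c[:,0].min(),c[:,0].max(),c[:,1].min())
E
```

```text
165.07122811097798 335.56630326838695 112.19994441257539
```

>>> {"op": "drive_tool", "data": {"steps": [{"dp": [0, 0, 1.5], "rotation": [0, 0, 0]}, {"dp": [0.1, 0, 1.7], "rotation": [0, 0, 0]}, {"dp": [0, 0, 1.0], "rotation": [0, 0, 0]}, {"dp": [0, 0, 0.6], "rotation": [0, 0, 0]}, {"dp": [0, 0, 0.2], "rotation": [0, 0, 0]}, {"dp": [0, 0, 0], "rotation": [0, 0, 0]}, {"dp": [0, 0, 0], "rotation": [0, 0, 0]}]}}

```text
time: 6.38
ee_pos: [0.599, -0.0028, 0.0902]
ee_rot: [[0.996, -0.095, 0.001], [-0.095, -0.996, -0.0], [0.001, 0.0, -1.0]]
wrist_force: [0.8, 0.0, -5.3]
grip_width: 0.412
```

>>> {"op": "drive_tool", "data": {"steps": [{"dp": [0, 0, 0.1], "rotation": [0, 0, 0]}, {"dp": [0, 0, 0.1], "rotation": [0, 0, 0]}, {"dp": [0, 0, 0.1], "rotation": [0, 0, 0]}, {"dp": [0, 0, 0.1], "rotation": [0, 0, 0]}, {"dp": [0, 0, 0], "rotation": [0, 0, 0]}, {"dp": [0, 0, 0], "rotation": [0, 0, 0]}]}}

```text
time: 7.12
ee_pos: [0.5985, -0.0028, 0.0856]
ee_rot: [[0.996, -0.095, 0.0], [-0.095, -0.996, -0.0], [0.0, 0.0, -1.0]]
wrist_force: [0.2, -0.1, -4.7]
grip_width: 0.408
```

>>> {"op": "drive_tool", "data": {"steps": [{"dp": [0, 0, 0.05], "rotation": [0, 0, 0]}, {"dp": [0, 0, 0.05], "rotation": [0, 0, 0]}, {"dp": [0, 0, 0], "rotation": [0, 0, 0]}]}}

```text
time: 7.5
ee_pos: [0.5986, -0.0027, 0.0855]
ee_rot: [[0.996, -0.094, 0.0], [-0.094, -0.996, -0.0], [0.0, 0.0, -1.0]]
wrist_force: [-5.2, 0.9, 5.8]
grip_width: 0.41
```

>>> {"op": "drive_tool", "data": {"steps": [{"dp": [0, 0, -0.05], "rotation": [0, 0, 0]}, {"dp": [0, 0, 0], "rotation": [0, 0, 0]}, {"dp": [0, 0, 0], "rotation": [0, 0, 0]}, {"dp": [0, 0, 0], "rotation": [0, 0, 0]}, {"dp": [0, 0, 0], "rotation": [0, 0, 0]}], "hand": 0}}

```text
time: 8.12
ee_pos: [0.5986, -0.0028, 0.0851]
ee_rot: [[0.996, -0.095, 0.0], [-0.095, -0.996, -0.0], [0.0, 0.0, -1.0]]
wrist_force: [0.5, 0.5, 0.5]
grip_width: 0.932
```

Now lift straight up, high enough to clear the brush and spatula.

>>> {"op": "drive_tool", "data": {"steps": [{"dp": [0, 0, 0], "rotation": [0, 0, 0]}, {"dp": [0, 0, -1], "rotation": [0, 0, 0]}, {"dp": [0, 0, -3], "rotation": [0, 0, 0]}, {"dp": [0, 0, -4], "rotation": [0, 0, 0]}, {"dp": [0, 0, -4], "rotation": [0, 0, 0]}, {"dp": [0, 0, -3], "rotation": [0, 0, 0]}, {"dp": [0, 0, -1], "rotation": [0, 0, 0]}, {"dp": [0, 0, 0], "rotation": [0, 0, 0]}]}}

```text
time: 9.12
ee_pos: [0.5986, -0.0028, 0.2453]
ee_rot: [[0.996, -0.095, 0.001], [-0.095, -0.996, -0.0], [0.001, 0.0, -1.0]]
wrist_force: [0.6, 0.5, -1.0]
grip_width: 0.995
```

```bash
python3 - <<'E'
from h import *
grab('wrist','w3');plan([.470,.327,.25],0,10)
E
```

```text
t 9.175 pos [ 0.598  -0.0026  0.2441] F [ 0.34  0.05 -0.21] grip 0.997
[-1.59, -3.16, -0.06] [-0.0, 0.01, -0.54]
[-1.56, -3.18, -0.06] [-0.0, 0.01, -0.54]
[-1.53, -3.19, -0.06] [-0.0, 0.01, -0.54]
[-1.5, -3.2, -0.06] [-0.0, 0.01, -0.54]
[-1.47, -3.22, -0.06] [-0.0, 0.01, -0.54]
[-1.44, -3.23, -0.06] [-0.0, 0.01, -0.54]
[-1.4, -3.25, -0.06] [-0.0, 0.01, -0.54]
[-1.37, -3.26, -0.06] [-0.0, 0.01, -0.54]
[-1.34, -3.27, -0.06] [-0.0, 0.01, -0.54]
[-1.31, -3.28, -0.06] [-0.0, 0.01, -0.54]
```

View pics/w3.png

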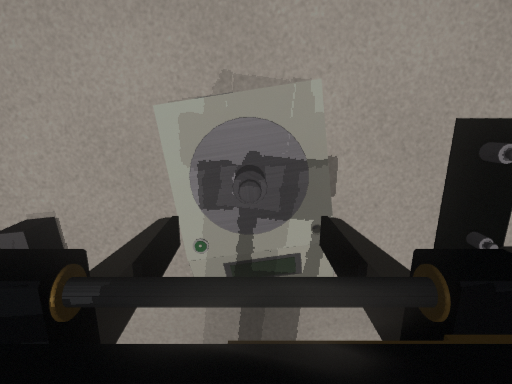

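>>> {"op": "drive_tool", "data": {"steps": [{"dp": [-0.8, -1.6, 0], "rotation": [0, 0, -0.5]}, {"dp": [-1.5, -3.2, 0], "rotation": [0, 0, -0.5]}, {"dp": [-1.7, -3.6, -0.1], "rotation": [0, 0, -0.5]}, {"dp": [-1.7, -3.6, -0.1], "rotation": [0, 0, -0.5]}, {"dp": [-1.7, -3.6, -0.1], "rotation": [0, 0, -0.5]}, {"dp": [-1.6, -3.6, -0.1], "rotation": [0, 0, -0.5]}, {"dp": [-1.5, -3.6, -0.1], "rotation": [0, 0, -0.6]}, {"dp": [-1.5, -3.6, -0.1], "rotation": [0, 0, -0.6]}, {"dp": [-1.2, -3.0, 0], "rotation": [0, 0, -0.6]}, {"dp": [-0.8, -1.8, 0], "rotation": [0, 0, -0.6]}, {"dp": [-0.4, -1.0, 0], "rotation": [0, 0, 0]}, {"dp": [0, 0, 0], "rotation": [0, 0, 0]}]}}

```text
time: 10.68
ee_pos: [0.4715, 0.3266, 0.2508]
ee_rot: [[1.0, -0.0, -0.0], [-0.0, -1.0, -0.0], [-0.0, 0.0, -1.0]]
wrist_force: [0.6, -0.5, -0.1]
grip_width: 0.999
```

```bash
python3 - <<'E'
from h import *
grab('wrist','w4');plan([.470,.327,.25],0,1);crop('w4',200,110,310,260,4,'w4a')
E
```

```text
t 10.725 pos [0.4719 0.3261 0.2509] F [ 0.69 -0.21 -0.47] grip 1.001
[-0.19, -0.09, 0.09] [0.03, 0.01, -0.04]
```

View pics/w4.png

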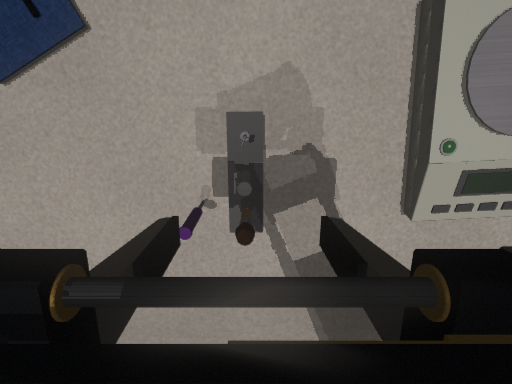

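View pics/w4a.png

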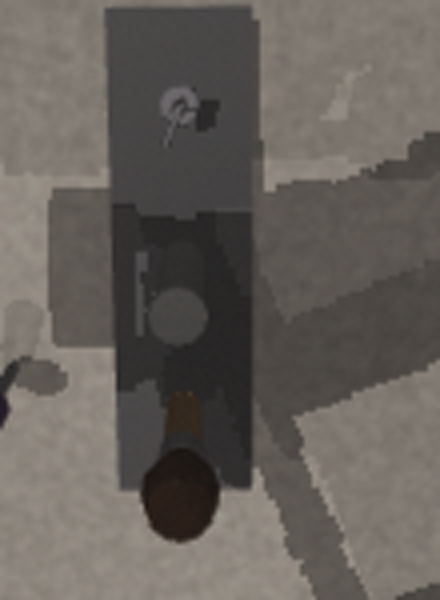

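```bash
python3 - <<'E'
from h import *
p=lambda x,y:(200+(x+.5)/4-.5,110+(y+.5)/4-.5)
print('pin',atz('w4',*p(178,317),.142))
print('spat base',atz('w4',*p(180,106),.063))
print('stand',[atz('w4',*p(*q),.062).round(4) for q in [(106,8),(252,6),(252,488),(120,490)]])
print('purple top',atz('w4',186,233,.126), 'brush',atz('w4',*p(180,505),.15))
print('hole w3',atz('w3',316,229,.062))
E
```

```text
pin [0.47314999 0.33227697 0.142     ]
spat base [0.5229461  0.33282244 0.063     ]
stand [array([0.5527, 0.3557, 0.062 ]), array([0.5534, 0.3104, 0.062 ]), array([0.3934, 0.3083, 0.062 ]), array([0.3926, 0.3539, 0.062 ])]
purple top [0.41765378 0.3988597  0.126     ] brush [0.42438523 0.33177114 0.15      ]
hole w3 [ 0.5185601  -0.08593034  0.062     ]
```

>>> {"op": "drive_tool", "data": {"steps": [{"dp": [0.1, -0.4, 0.5], "rotation": [0, 0, 0]}, {"dp": [0, -0.2, 2], "rotation": [0, 0, 0]}, {"dp": [0, 0, 3], "rotation": [0, 0, 0]}, {"dp": [0, 0, 3.5], "rotation": [0, 0, 0]}, {"dp": [0, 0, 3], "rotation": [0, 0, 0]}, {"dp": [0, 0, 2], "rotation": [0, 0, 0]}, {"dp": [0, 0, 1], "rotation": [0, 0, 0]}, {"dp": [0, 0, 0.4], "rotation": [0, 0, 0]}, {"dp": [0, 0, 0], "rotation": [0, 0, 0]}, {"dp": [0, 0, 0], "rotation": [0, 0, 0]}]}}

```text
time: 11.98
ee_pos: [0.4735, 0.3328, 0.0981]
ee_rot: [[1.0, -0.001, 0.002], [-0.001, -1.0, 0.001], [0.002, -0.001, -1.0]]
wrist_force: [0.9, -0.0, -0.2]
grip_width: 0.997
```

>>> {"op": "drive_tool", "data": {"steps": [{"dp": [0, 0, 0], "rotation": [0, 0, 0]}, {"dp": [0, 0, 0], "rotation": [0, 0, 0]}, {"dp": [0, 0, 0], "rotation": [0, 0, 0]}, {"dp": [0, 0, 0], "rotation": [0, 0, 0]}, {"dp": [0, 0, 0], "rotation": [0, 0, 0]}, {"dp": [0, 0, 0], "rotation": [0, 0, 0]}, {"dp": [0, 0, 0], "rotation": [0, 0, 0]}, {"dp": [0, 0, 0], "rotation": [0, 0, 0]}], "hand": 255, "squeeze": 30}}

```text
time: 12.98
ee_pos: [0.4728, 0.3325, 0.0971]
ee_rot: [[1.0, -0.001, -0.0], [-0.001, -1.0, -0.0], [-0.0, 0.0, -1.0]]
wrist_force: [-0.7, 0.2, 0.2]
grip_width: 0.157
```

```bash
python3 - <<'E'
from h import *
grab('wrist','w5');grab('scene','s5');plan([.470,.327,.25],0,1);crop('s5',330,110,460,290,3.3,'s5a')
E
```

```text
t 13.075 pos [0.4728 0.3325 0.0971] F [ 0.08  0.4  -0.09] grip 0.152
[-0.28, 0.55, -15.29] [0.0, -0.0, -0.02]
```

View pics/s5a.png

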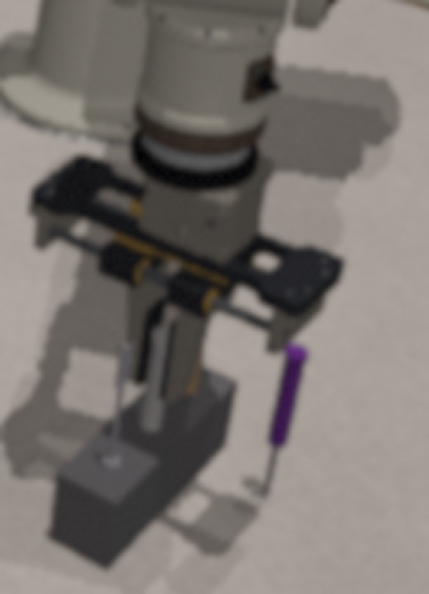

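View pics/w5.png

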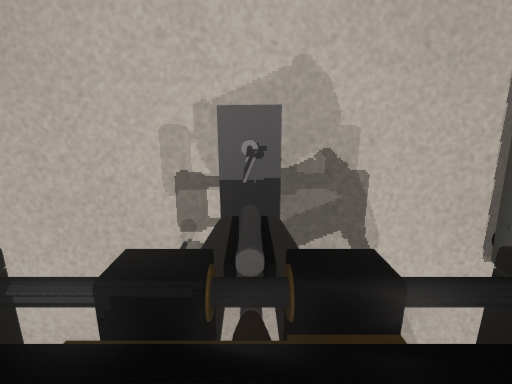

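>>> {"op": "drive_tool", "data": {"steps": [{"dp": [0, 0, -0.3], "rotation": [0, 0, 0]}, {"dp": [0, 0, -1], "rotation": [0, 0, 0]}, {"dp": [0, 0, -2], "rotation": [0, 0, 0]}, {"dp": [0, 0, -3], "rotation": [0, 0, 0]}, {"dp": [0, 0, -3], "rotation": [0, 0, 0]}, {"dp": [0, 0, -3], "rotation": [0, 0, 0]}, {"dp": [0, 0, -1.7], "rotation": [0, 0, 0]}, {"dp": [0, 0, -0.5], "rotation": [0, 0, 0]}, {"dp": [0, 0, 0], "rotation": [0, 0, 0]}]}}

```text
time: 14.2
ee_pos: [0.4725, 0.3324, 0.2415]
ee_rot: [[1.0, -0.001, -0.001], [-0.001, -1.0, -0.0], [-0.001, 0.0, -1.0]]
wrist_force: [0.4, 0.0, -0.1]
grip_width: 0.154
```

```bash
python3 - <<'E'
from h import *
grab('scene','s6');plan([.5183,-.0865,.24],0,11);crop('s6',330,80,460,290,2.8,'s6a')
E
```

```text
t 14.25 pos [0.4722 0.3323 0.2409] F [ 0.38 -0.34 -1.1 ] grip 0.153
[0.42, 3.81, 0.01] [0.0, 0.01, -0.0]
[0.42, 3.81, 0.01] [0.0, 0.01, -0.0]
[0.42, 3.81, 0.01] [0.0, 0.01, -0.0]
[0.42, 3.81, 0.01] [0.0, 0.01, -0.0]
[0.42, 3.81, 0.01] [0.0, 0.01, -0.0]
[0.42, 3.81, 0.01] [0.0, 0.01, -0.0]
[0.42, 3.81, 0.01] [0.0, 0.01, -0.0]
[0.42, 3.81, 0.01] [0.0, 0.01, -0.0]
[0.42, 3.81, 0.01] [0.0, 0.01, -0.0]
[0.42, 3.81, 0.01] [0.0, 0.01, -0.0]
[0.42, 3.81, 0.01] [0.0, 0.01, -0.0]
```

View pics/s6a.png

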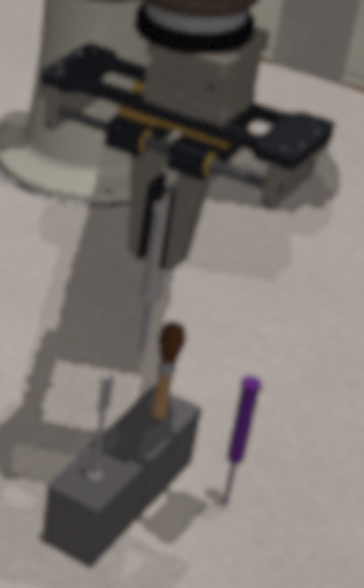

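>>> {"op": "drive_tool", "data": {"steps": [{"dp": [0.2, 1.5, 0], "rotation": [0, 0, 0]}, {"dp": [0.4, 3, 0], "rotation": [0, 0, 0]}, {"dp": [0.4, 4, 0], "rotation": [0, 0, 0]}, {"dp": [0.5, 4.2, 0], "rotation": [0, 0, 0]}, {"dp": [0.5, 4.4, 0], "rotation": [0, 0, 0]}, {"dp": [0.5, 4.4, 0], "rotation": [0, 0, 0]}, {"dp": [0.5, 4.4, 0], "rotation": [0, 0, 0]}, {"dp": [0.5, 4.4, 0], "rotation": [0, 0, 0]}, {"dp": [0.4, 4.2, 0], "rotation": [0, 0, 0]}, {"dp": [0.3, 3.4, 0], "rotation": [0, 0, 0]}, {"dp": [0.2, 2.4, 0], "rotation": [0, 0, 0]}, {"dp": [0.2, 1.6, 0], "rotation": [0, 0, 0]}]}}

```text
time: 15.75
ee_pos: [0.5179, -0.0881, 0.2414]
ee_rot: [[1.0, -0.002, -0.001], [-0.002, -1.0, 0.0], [-0.001, -0.0, -1.0]]
wrist_force: [-0.0, 0.0, -0.4]
grip_width: 0.156
```

>>> {"op": "drive_tool", "data": {"steps": [{"dp": [0, 0, 1.5], "rotation": [0, 0, 0]}, {"dp": [0, 0, 2.5], "rotation": [0, 0, 0]}, {"dp": [0, 0, 2], "rotation": [0, 0, 0]}, {"dp": [0, 0, 1], "rotation": [0, 0, 0]}, {"dp": [0, 0, 0.5], "rotation": [0, 0, 0]}, {"dp": [0, 0, 0], "rotation": [0, 0, 0]}, {"dp": [0, 0, 0], "rotation": [0, 0, 0]}]}}

```text
time: 16.62
ee_pos: [0.5191, -0.0866, 0.1679]
ee_rot: [[1.0, -0.0, 0.001], [-0.0, -1.0, -0.001], [0.001, 0.001, -1.0]]
wrist_force: [0.1, -0.2, -0.1]
grip_width: 0.152
```

```bash
python3 - <<'E'
from h import *
for n in('scene','top','wrist'): grab(n,n+'7')
plan([.5183,-.0865,.15],0,1);crop('scene7',150,100,310,260,4,'s7a');crop('top7',230,110,350,240,5,'t7a')
E
```

```text
t 16.775 pos [ 0.5189 -0.0867  0.1677] F [ 0.12  0.17 -0.65] grip 0.152
[-0.07, -0.02, 1.77] [0.02, -0.06, -0.03]
```

View pics/s7a.png

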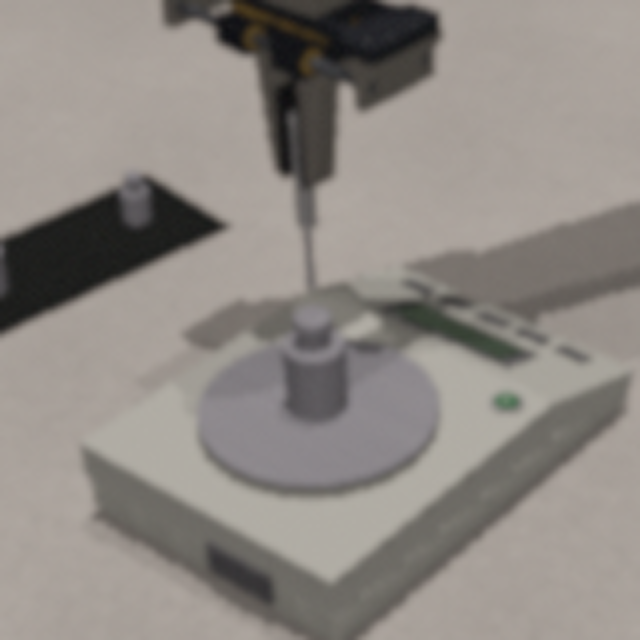

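View pics/wrist7.png

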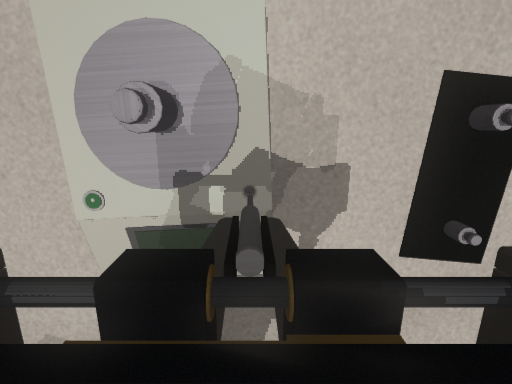

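View pics/t7a.png

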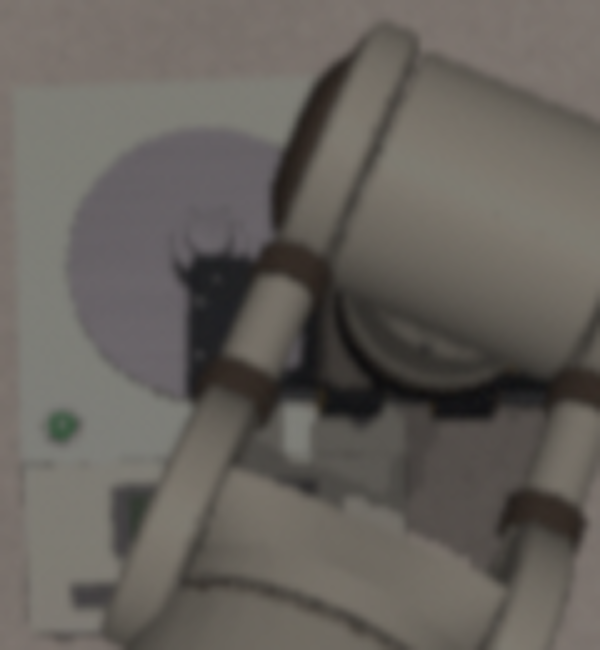

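```bash
python3 - <<'E'
from h import *
crop('wrist7',215,170,285,280,6,'w7a')
for z in(.12,.1,.0826): print(proj('wrist7',[.5189,-.0867,z]))
print(proj('wrist7',[[.5183,-.0865,.062],[.5183,-.0865,.047]]))
E
```

```text
[[249.8276382  208.18726483]]
[[249.760401   201.52639358]]
[[249.70989688 196.52318983]]
[[249.46216025 191.93239404]
 [249.43810642 188.58250381]]
```

View pics/w7a.png

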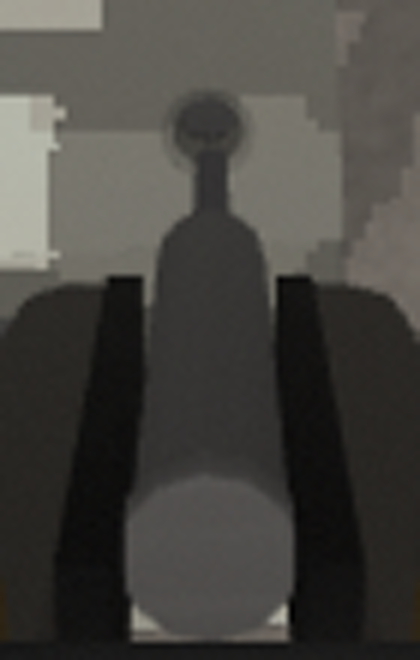

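>>> {"op": "drive_tool", "data": {"steps": [{"dp": [0, 0, 0.8], "rotation": [0, 0, 0]}, {"dp": [0, 0, 0.8], "rotation": [0, 0, 0]}, {"dp": [0, 0, 0.5], "rotation": [0, 0, 0]}, {"dp": [0, 0, 0.4], "rotation": [0, 0, 0]}, {"dp": [0, 0, 0.3], "rotation": [0, 0, 0]}, {"dp": [0, 0, 0.2], "rotation": [0, 0, 0]}, {"dp": [0, 0, 0], "rotation": [0, 0, 0]}, {"dp": [0, 0, 0], "rotation": [0, 0, 0]}]}}

```text
time: 17.77
ee_pos: [0.5187, -0.0866, 0.1373]
ee_rot: [[1.0, -0.0, 0.0], [-0.0, -1.0, -0.0], [0.0, 0.0, -1.0]]
wrist_force: [-0.6, -1.1, -0.8]
grip_width: 0.153
```

```bash
python3 - <<'E'
from h import *
grab('wrist','w8')
plan([.519,-.0864,.132],0,1)
crop('w8',215,170,285,280,6,'w8a')
E
```

```text
t 17.825 pos [ 0.5187 -0.0866  0.1373] F [-0.66 -0.39  0.16] grip 0.148
[0.03, -0.02, 0.53] [0.01, -0.02, -0.03]
```

View pics/w8a.png

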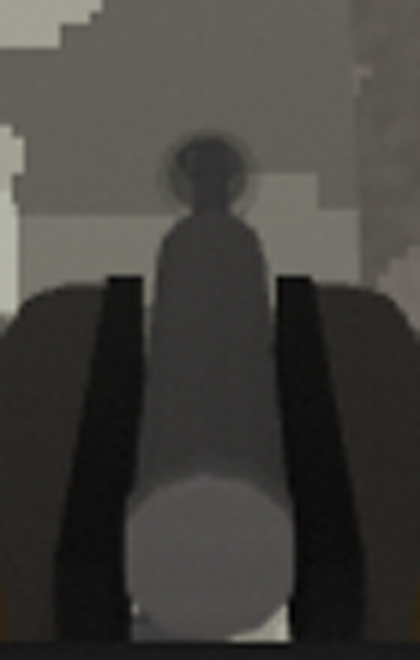

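>>> {"op": "drive_tool", "data": {"steps": [{"dp": [0, 0, 0.2], "rotation": [0, 0, 0]}, {"dp": [0, 0, 0.2], "rotation": [0, 0, 0]}, {"dp": [0, 0, 0.1], "rotation": [0, 0, 0]}, {"dp": [0, 0, 0.1], "rotation": [0, 0, 0]}, {"dp": [0, 0, 0], "rotation": [0, 0, 0]}, {"dp": [0, 0, 0], "rotation": [0, 0, 0]}]}}

```text
time: 18.58
ee_pos: [0.5188, -0.0866, 0.1314]
ee_rot: [[1.0, -0.001, 0.001], [-0.001, -1.0, -0.0], [0.001, 0.0, -1.0]]
wrist_force: [-0.3, -0.6, 1.0]
grip_width: 0.151
```

>>> {"op": "drive_tool", "data": {"steps": [{"dp": [0, 0, 0.1], "rotation": [0, 0, 0]}, {"dp": [0, 0, 0.1], "rotation": [0, 0, 0]}, {"dp": [0, 0, 0], "rotation": [0, 0, 0]}, {"dp": [0, 0, 0], "rotation": [0, 0, 0]}]}}

```text
time: 19.08
ee_pos: [0.5187, -0.0866, 0.1292]
ee_rot: [[1.0, -0.0, 0.0], [-0.0, -1.0, -0.0], [0.0, 0.0, -1.0]]
wrist_force: [-0.1, 0.3, 2.6]
grip_width: 0.155
```

>>> {"op": "drive_tool", "data": {"steps": [{"dp": [0, 0, 0.1], "rotation": [0, 0, 0]}, {"dp": [0, 0, 0.05], "rotation": [0, 0, 0]}, {"dp": [0, 0, 0], "rotation": [0, 0, 0]}, {"dp": [0, 0, 0], "rotation": [0, 0, 0]}]}}

```text
time: 19.58
ee_pos: [0.5187, -0.0865, 0.1278]
ee_rot: [[1.0, -0.001, 0.0], [-0.001, -1.0, -0.0], [0.0, 0.0, -1.0]]
wrist_force: [0.3, -0.6, 4.1]
grip_width: 0.154
```

>>> {"op": "drive_tool", "data": {"steps": [{"dp": [0, 0, 0.05], "rotation": [0, 0, 0]}, {"dp": [0, 0, 0], "rotation": [0, 0, 0]}, {"dp": [0, 0, 0], "rotation": [0, 0, 0]}]}}

```text
time: 19.95
ee_pos: [0.5191, -0.0867, 0.1277]
ee_rot: [[1.0, -0.001, 0.001], [-0.001, -1.0, -0.0], [0.001, 0.0, -1.0]]
wrist_force: [0.1, 0.1, 6.5]
grip_width: 0.151
```

>>> {"op": "drive_tool", "data": {"steps": [{"dp": [0, 0, 0.03], "rotation": [0, 0, 0]}, {"dp": [0, 0, 0], "rotation": [0, 0, 0]}, {"dp": [0, 0, 0], "rotation": [0, 0, 0]}, {"dp": [0, 0, 0], "rotation": [0, 0, 0]}]}}

```text
time: 20.45
ee_pos: [0.5193, -0.0867, 0.1277]
ee_rot: [[1.0, -0.001, 0.002], [-0.001, -1.0, -0.001], [0.002, 0.001, -1.0]]
wrist_force: [0.4, 1.1, 7.1]
grip_width: 0.158
```

```bash
python3 - <<'E'
from h import *
F=[]
for i in range(8): grab('wrist','w9');o=get_obs();F.append((o['wrist_force'][2].round(1),o['ee_pos'][2].round(4)))
print(F,get_obs()['time'])
grab('scene','s9');crop('scene9' if 0 else 's9',100,100,310,260,3.6,'s9a')
E
```

```text
[(np.float64(8.7), np.float64(0.1277)), (np.float64(6.9), np.float64(0.1277)), (np.float64(7.4), np.float64(0.1276)), (np.float64(7.7), np.float64(0.1277)), (np.float64(8.0), np.float64(0.1277)), (np.float64(7.5), np.float64(0.1277)), (np.float64(6.8), np.float64(0.1277)), (np.float64(8.1), np.float64(0.1277))] 20.85
```

View pics/s9a.png

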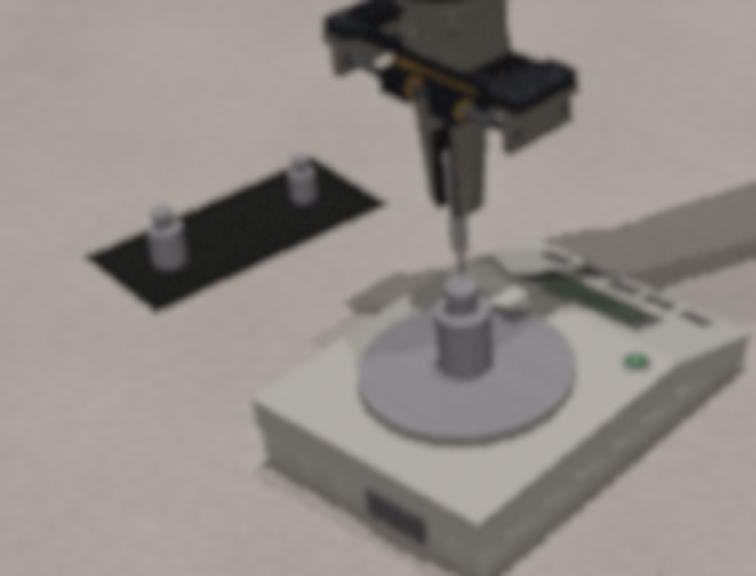

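View pics/w9.png

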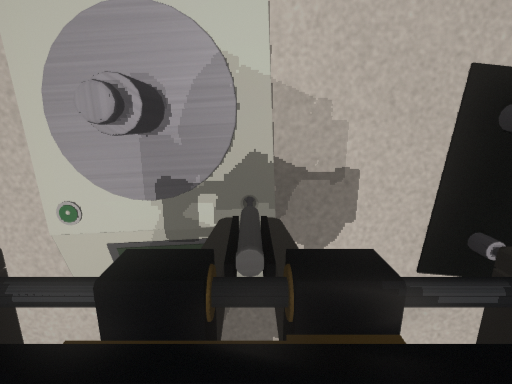

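The weight stands upright mid-pan. The pin is in the hole, bottomed at a steady 7–8 N, with a spring-like force rise over about 4 mm before the rigid stop.

```bash
python3 - <<'E'
from rig import finish_job
print(finish_job())
E
```

```text
the job is handed in; nothing more can be done
None
```

The job is handed in at about 21 s of the 69 s allowed. The 500 g weight is on the pan, and the pin is in the gripper holding the button down.

- **Weight:** I set it down at first contact, at about (0.5985, -0.003) m, and let go. The last pictures show it upright in the middle of the pan.
- **Pin and button:** I drew the grey pin from the stand and lowered it into the round opening without touching the rim. The force rose from about 1 N to about 4 N over roughly 4 mm. It then rose to a steady 7–8 N with the height fixed at 0.1277 m, about the expected fully-down height of 0.128 m. So the button is on its stop.
- **Other items:** The middle and small weights look unmoved in the last picture. The brush, spatula and purple look-alike looked unmoved when last seen, just after the pin was lifted out.
- **Disagreement:** The fixed scene camera placed points up to about 1 cm away from where the top and wrist cameras did. The top and wrist cameras agreed to 1–3 mm, so I worked from those two. The weight, pin and hole all turned out to be where they said.

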